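Seat the blue servo in the corner of the assembly board

ROBOT

A 6-joint arm with a two-finger parallel gripper is mounted at the origin on the work surface. World frame = base frame: x ahead of the robot, y to its left, z up, the work surface at z = 0. Lengths are in m, angles in rad, forces in N, time in s.
With the tool pointing down it reaches from about 0.35 to 0.975 m from the base axis. Payload 4.9 kg.
Tool frame: the origin (TCP) lies at the very end of the fingers, on their centre line; the grasp point (between the pads) lies 19 mm behind it (manip.grip_depth is the distance from the TCP to the grasp point, in m); z points along the fingers, x is the direction in which the jaws open and shut, and the axes are right-handed (so a half turn about z gives the same grasp; the last joint's range is limited). The gripper opens to 85 mm and grips with 20 to 120 N. Pads are 22 mm wide; open, the fingers measure 114 mm over their backs; the gripper's body (76 mm by 85 mm) begins 54 mm behind the grasp point. The pads swing forward as they close: fully open they stand 13 mm farther back than shut.
Start: joints at [-1.398, 0.053, 1.613, -0, 1.476, -0.119], TCP at [0.18, -0.599, 0.231] pointing down, gripper open.
Joint ranges: [-3.01, 3.01], [-1.01, 2.22], [0.06, 2.58], [-1.02, 4.17], [0.09, 2.62], [-3.14, 3.14]. Speed limits (rad/s): [2.57, 2.57, 3.14, 3.14, 3.14, 3.14].

INTERFACE

Orientations are given as a unit quaternion [w, x, y, z].
In Python, from plant import manip gives the robot as it stands. The module is installed in compiled form; this text tells all that it offers.
- The arm moves only by the shell command python3 -m crank 'ROWS' [OPENING]. ROWS is JSON, a list of rows, each a list of 4 numbers: the shift along the tool's x, y, z in cm, then the turn about the tool's z in units of 6 degrees (1.0 is 6 degrees). A call has 1 to 10 rows; each row shifts and turns the commanded pose from where the row before left it, along the tool's axes as they then stand; what a row does not reach is not made up. A row lasts 1/12 s, in which the tool goes at most 41.7 mm and 7.16 degrees, less where a joint would pass 70% of its speed; a pose out of reach is approached as far as the arm can. A call with a gripper value outside its range is refused whole. OPENING is the opening, from 0 (shut) to 1 (fully open), set as the call begins (- or left out, the last holds). The fingers move at their own pace and stop on an object; the grip force is fixed at half the most. Time passes only in rows, so rows that do not move let the fingers close. It gives the time, the measured TCP pose, the force and the opening at its end, in the units of the state.
- manip.state(): the state, without advancing time (a new reading comes with each control period).
- manip.grab_frame(name): name is "side" or "top" or "wrist"; returns a dict with "img" (400x640x3 uint8, red, green, blue), "intrinsics" (3x3 intrinsics, pixels), "position" and "orientation" of the camera in the world. Camera axes: x right, y up, looking along -z (the intrinsics and any distortion apply to the point x, -y, -z); pixel columns grow to the right and rows downward; lengths in m; the calibration is good to about 2 mm. A picture is of the moment at which its call begins. There is no depth.
- manip.job_done(): hands the job in, once; it reports no verdict.
The state is a dict: "time": time; "joint_pos": joint angles; "joint_vel": joint speeds; "joint_efforts": joint torques, N m; "tool_pos": TCP position; "tool_rot": TCP orientation; "contact_force": force on the tool from outside, world axes, zero at the start; "ft_torque": the same for the moment, N m; "gripper_width": opening from 0.0 (shut) to 1.0 (fully open).
Only numpy, scipy, OpenCV 4.12 (cv2) and the standard library are available. Lean on these libraries where they do the work, as an engineer would, in place of code of your own. Each camera call takes 0.05 s, during which the arm holds its last target.

TASK

Push the blue servo, on its grey foot, along the board with the outside of the fingertips until the foot is seated in the corner: its long side flat against the aluminium fence and its end against the orange stop block. It must stay standing on the board: do not grip, straddle or lift it. Leave the black servo, the jar and the screwdriver where they are, and finish with the hand clear.

Things in the scene. Friction and masses are not known exactly. Their poses are not given: they have to be found in the camera images.
- board: Cream board, fixed, 300 (its x) x 440 (its y) x 8 mm thick. Origin: centre of its underside, on the table; z up; x points away from the robot within 0.2 rad. A fixed aluminium fence bar runs along its whole far (+x) side, 30 mm wide, 20 mm high above the board's top; its face towards the robot is the plane x = +110 mm. Servos stand on the board's top, 8 mm above the origin.
- stop: Orange stop block, fixed on the board against the fence, near the board's +y end, square to the fence: 70 mm (its x, along the board's x) by 25 mm (its y) by 20 mm tall. Origin: centre of its underside, on the board's top. The face to push against is y = -12.5 mm of this frame (its -y side). Its place along the fence varies.
- blue_servo: To be pushed: BLUE servo motor on a grey foot plate 52 (its x) x 76 (its y) x 14 mm thick; motor 20 x 40 mm, inset on the foot, ears 54 mm over all in y, top 54 mm above the underside. Origin: centre of the foot's underside; z up. Loose, about 0.18 kg, slides under a few N. Starts with y within 0.4 rad of the fence's line. Seated, its centre is 26 mm from the fence face and 38 mm from the stop face.
- black_servo: Bystander, loose: the same with a BLACK motor, grey foot plate 52 (its x) x 76 (its y) x 14 mm thick; motor 20 x 40 mm, inset on the foot, ears 54 mm over all in y, top 54 mm above the underside. Origin: centre of the foot's underside; z up. On either side of the blue one, at least 25 mm clear of the strip along the fence that a seated foot sweeps.
- jar: Bystander: loose closed glass jar with white cap, 52 mm diameter, 65 mm tall, on the table to the right of the board. Origin: centre of its underside.
- screwdriver: Bystander: loose screwdriver with red handle, about 200 mm long, lying on the table to the left of the board. Origin: under its middle; its x axis runs from handle to tip.
Things that resemble listed ones, but are neither listed nor needed, are in the scene too. What is shaped like the blue_servo but green is not meant.

How it is judged:
At the end, for the whole second after the job is handed in: The blue servo's foot stands flat on the board, at rest, its centre within 4 mm of fully home against both the fence and the stop, its long side parallel to the fence within 0.06 rad; the black servo has moved less than 12 mm, the jar and the screwdriver less than 15 mm (x of blue_servo in the frame of board between 0.08 and 0.088 m and y of blue_servo in the frame of stop between -0.0545 and -0.0465 m and angle between the y axis of blue_servo and the y axis of board, either way round below 0.06 rad and z of blue_servo in the frame of board below 0.011 m and angle between blue_servo's own z axis and vertical below 0.05 rad and linear speed of blue_servo below 0.01 m/s and distance of black_servo from where it was at the start of the episode below 0.012 m and distance of each of jar, screwdriver from where it was at the start of the episode below 0.015 m); the robot touches nothing.
It fails at once if the blue servo is lifted (its foot more than 6 mm off the board) or tipped more than 0.2 rad (z of blue_servo in the frame of board above 0.014 m or angle between blue_servo's own z axis and vertical above 0.2 rad).
It fails at once if the blue servo is gripped or straddled: the grasp point comes down between the foot's edges (x of the grasp point in the frame of blue_servo between -0.012 and 0.012 m and y of the grasp point in the frame of blue_servo between -0.024 and 0.024 m and z of the grasp point in the frame of blue_servo below 0.055 m).
It fails at once if the black servo is moved more than 12 mm or tipped (distance of black_servo from where it was at the start of the episode above 0.012 m or angle between black_servo's own z axis and vertical above 0.2 rad).
It fails at once if the jar or the screwdriver is moved more than 15 mm (distance of any of jar, screwdriver from where it was at the start of the episode above 0.015 m).
It also fails if it takes over 69 s, if anything falls off the work surface, if the arm or the gripper's body presses on something with over 40 N, if the wrist force passes 120 N, or if a joint passes its speed limit or range.

## Working session

There is one attempt and no reset: what is moved stays moved. The work goes in short steps, Python scripts to look and compute and a shell command to move; the robot and the scene stay as the last step left them, time stands still between calls to the robot, and variables do not carry over. Pictures are saved under pics/ and viewed, and the job is handed in when it is done.

```bash
mkdir -p pics; python3 - <<'E'
from plant import manip
import cv2
s=manip.state();print(s)
for n in("top","side","wrist"):
    f=manip.grab_frame(n);cv2.imwrite(f"pics/{n}0.png",f["img"][:,:,::-1]);print(n,f["intrinsics"],f["position"],f["orientation"],[k for k in f])
E
```

```text
{'time': 0.0, 'joint_pos': array([-1.39799665e+00,  5.33742473e-02,  1.61427546e+00,  2.93614083e-06,
        1.47599953e+00, -1.18966456e-01]), 'joint_vel': array([ 0.00034951,  0.00028006, -0.00218708,  0.0020994 , -0.00046017,
        0.00106239]), 'joint_efforts': array([-1.05766325e-03, -3.93688846e+01, -3.70176244e+01, -1.62584120e-04,
        7.06349572e-03, -1.86093146e-06]), 'tool_pos': array([ 0.17969237, -0.59796933,  0.23006331]), 'tool_rot': array([-7.08339957e-04,  8.02384736e-01, -5.96806231e-01, -7.45412096e-04]), 'contact_force': array([ 0.23559832, -0.16498166, -0.49513931]), 'ft_torque': array([-0.03180708, -0.01337547, -0.01907852]), 'gripper_width': 0.9989294177070793}
top [[414.42938211   0.         321.25440633]
 [  0.         414.42938211 200.49212368]
 [  0.           0.           1.        ]] [0.40557895 0.02184297 1.24506743] [ 0.71228326  0.01801983 -0.01520839 -0.70149593] ['img', 'intrinsics', 'position', 'orientation']
side [[379.90802527   0.         319.89460091]
 [  0.         379.90802527 194.17401058]
 [  0.           0.           1.        ]] [-0.08221993  0.57105843  0.4883435 ] [-0.32868581 -0.20269104  0.46515625  0.79656239] ['img', 'intrinsics', 'position', 'orientation']
wrist [[300.42892573   0.         326.22759591]
 [  0.         300.42892573 202.11574794]
 [  0.           0.           1.        ]] [ 0.25724425 -0.57502197  0.37271002] [ 0.79232702 -0.12700073  0.09549286 -0.58904145] ['img', 'intrinsics', 'position', 'orientation']
```

View pics/top0.png

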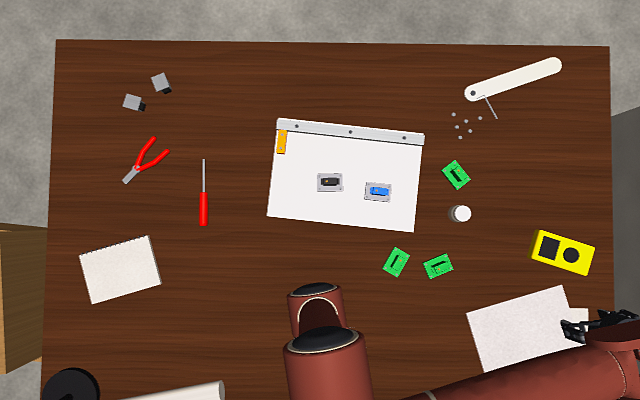

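View pics/side0.png

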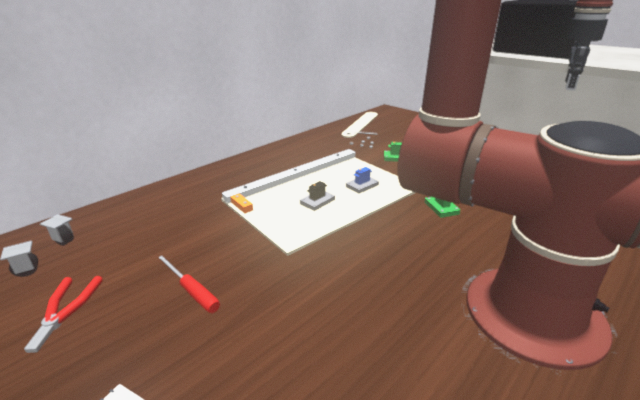

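The top picture shows the fence at the top (277–424, 120–143), the orange stop at (281,141), the black servo at (330,182) and the blue servo at (378,191). The jar is at (461,213), the screwdriver at (204,192), and the green lookalikes are off the board.

```bash
cat > h.py <<'E'
from plant import manip
import cv2,numpy as np
from scipy.spatial.transform import Rotation as R
def rot(q): return R.from_quat([q[1],q[2],q[3],q[0]]).as_matrix()
def cast(f,px,z):
    px=np.atleast_2d(np.asarray(px,float)); K=f["intrinsics"]
    d=np.c_[(px[:,0]-K[0,2])/K[0,0],-(px[:,1]-K[1,2])/K[1,1],-np.ones(len(px))]@rot(f["orientation"]).T
    p=np.array(f["position"]); t=(z-p[2])/d[:,2]
    return p+t[:,None]*d
def proj(f,P):
    c=(np.atleast_2d(P)-f["position"])@rot(f["orientation"]); K=f["intrinsics"]
    return np.c_[K[0,0]*c[:,0]/-c[:,2]+K[0,2],-K[1,1]*c[:,1]/-c[:,2]+K[1,2]]
def big(m):
    cs,_=cv2.findContours(m.astype(np.uint8),cv2.RETR_EXTERNAL,cv2.CHAIN_APPROX_NONE)
    return max(cs,key=cv2.contourArea)
E
python3 - <<'E'
from h import *
f=manip.grab_frame("top");im=f["img"]
cv2.imwrite("pics/crop.png",cv2.resize(im[100:250,250:480,::-1],None,fx=3.4,fy=3.4,interpolation=cv2.INTER_CUBIC))
hsv=cv2.cvtColor(im,cv2.COLOR_RGB2HSV)
for u,v in[(345,210),(350,130),(281,141),(390,184),(392,197),(322,188),(378,191),(330,181)]: print(u,v,hsv[v,u])
f2=manip.grab_frame("side")
cv2.imwrite("pics/crops.png",cv2.resize(f2["img"][140:250,215:425,::-1],None,fx=3.7,fy=3.7,interpolation=cv2.INTER_CUBIC))
E
```

```text
345 210 [  0   3 242]
350 130 [120  11 111]
281 141 [ 22 255 244]
390 184 [170   8 187]
392 197 [  8   4 242]
322 188 [129   9 198]
378 191 [107 209 251]
330 181 [158  15  66]
```

View pics/crop.png

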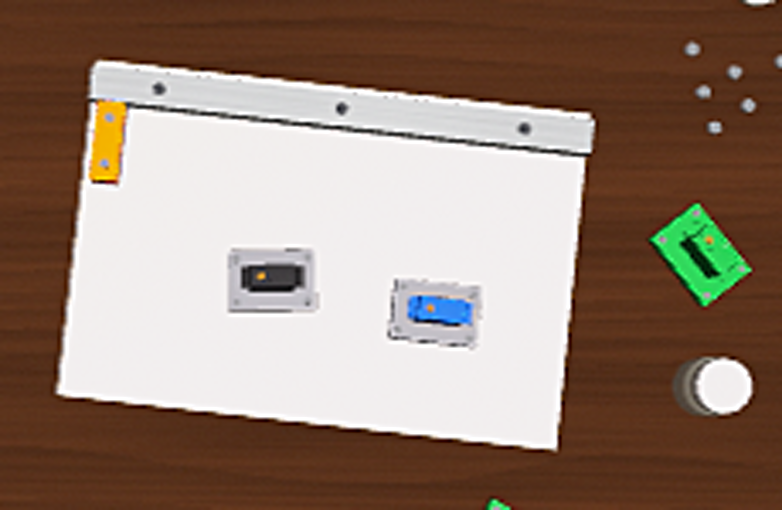

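View pics/crops.png

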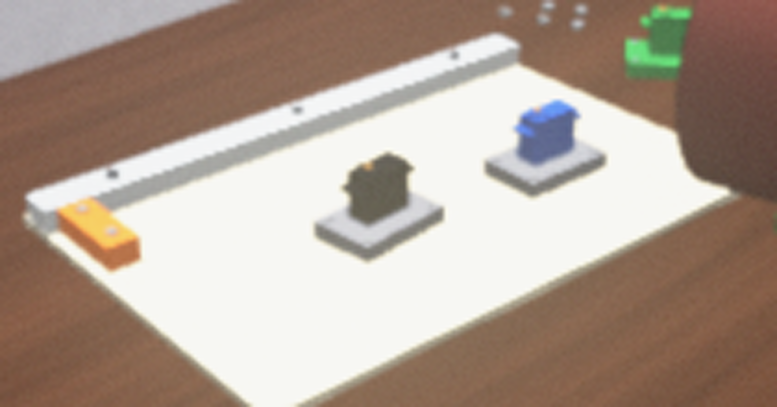

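```bash
cat >> h.py <<'E'
def measure(f,show=False):
    im=f["img"];hsv=cv2.cvtColor(im,cv2.COLOR_RGB2HSV);H,S,V=cv2.split(hsv)
    roi=np.zeros(V.shape,bool);roi[100:250,255:435]=1
    out={}
    # cream surface
    cream=((S<25)&(V>225)&roi).astype(np.uint8)
    ob=big(cv2.morphologyEx(((((S<40)|((H>15)&(H<30)&(S>200)))&(V>90))&roi).astype(np.uint8),cv2.MORPH_CLOSE,np.ones((5,5))))
    out['hull']=cv2.minAreaRect(ob)
    inside=np.zeros_like(V);cv2.drawContours(inside,[ob],-1,1,-1)
    inside=cv2.erode(inside,np.ones((5,5)))
    st=(H>12)&(H<30)&(S>150)&(V>120)&roi
    out['stop']=big(st)
    foot=((V<226)|(S>60))&(inside>0)&~st
    n,l,stt,c=cv2.connectedComponentsWithStats(foot.astype(np.uint8))
    bl=(H>95)&(H<120)&(S>120)&roi
    for i in range(1,n):
        if 150<stt[i,4]<900:
            m=l==i; out['blue' if (m&bl).sum()>20 else 'black']=big(m)
    return out
E
python3 - <<'E'
from h import *
f=manip.grab_frame("top")
o=measure(f)
bx=cv2.boxPoints(o['hull']);print("outer box px",bx, cast(f,bx,.008).round(4))
vis=cv2.resize(f["img"][:,:,::-1],None,fx=1,fy=1).copy()
for k,z in(('stop',.028),('blue',.022),('black',.022)):
    P=cast(f,o[k].reshape(-1,2),z)[:,:2]*1000
    r=cv2.minAreaRect(P.astype(np.float32)); print(k,r)
    print(cv2.boxPoints(r).round(1).tolist()); cv2.drawContours(vis,[o[k]],-1,(0,0,255),1)
cv2.polylines(vis,[bx.astype(int)],True,(0,255,0),1)
cv2.imwrite("pics/seg.png",cv2.resize(vis[100:250,250:480],None,fx=3.4,fy=3.4,interpolation=cv2.INTER_NEAREST))
# fence face top edge: scan columns for transition
hsv=cv2.cvtColor(f["img"],cv2.COLOR_RGB2HSV)
for u in range(300,415,15):print(u,hsv[118:152,u,2].tolist())
E
```

```text
outer box px [[265.60977  215.5122  ]
 [276.62198  116.402435]
 [424.5732   132.84146 ]
 [413.561    231.95123 ]] [[ 0.4163  0.1926  0.008 ]
 [ 0.7157  0.1658  0.008 ]
 [ 0.6722 -0.2805  0.008 ]
 [ 0.3742 -0.2488  0.008 ]]
stop ((637.8536376953125, 148.46713256835938), (23.89067840576172, 68.85527038574219), 84.8174819946289)
[[602.5, 139.6999969482422], [671.0999755859375, 133.5], [673.2000122070312, 157.3000030517578], [604.5999755859375, 163.5]]
blue ((492.0010986328125, -139.29132080078125), (78.9579086303711, 54.6705207824707), 84.51529693603516)
[[461.0, -176.0], [515.4000244140625, -181.1999969482422], [523.0, -102.5999984741211], [468.6000061035156, -97.4000015258789]]
black ((518.2847290039062, 2.127971649169922), (53.46561050415039, 76.95842742919922), 0.864687979221344)
[[491.0, 40.20000076293945], [492.1000061035156, -36.79999923706055], [545.5999755859375, -35.900001525878906], [544.4000244140625, 41.0]]
300 [81, 56, 255, 247, 212, 220, 212, 216, 215, 220, 217, 212, 228, 185, 30, 255, 248, 243, 242, 242, 242, 242, 242, 242, 242, 242, 242, 242, 242, 242, 242, 243, 242, 24
[... 461 characters left out ...]
2, 242, 242, 242, 242, 242, 243, 242, 242, 242]
360 [88, 89, 89, 93, 88, 89, 86, 73, 155, 255, 227, 217, 220, 219, 217, 218, 219, 220, 226, 238, 86, 153, 255, 245, 242, 242, 242, 242, 242, 242, 242, 242, 242, 242]
375 [85, 90, 90, 94, 88, 89, 91, 89, 85, 65, 255, 211, 218, 217, 220, 215, 219, 218, 218, 220, 227, 244, 31, 229, 251, 243, 242, 242, 242, 243, 242, 242, 242, 243]
390 [83, 87, 90, 94, 89, 88, 91, 88, 88, 87, 82, 83, 255, 238, 214, 217, 217, 210, 218, 217, 216, 220, 228, 179, 85, 255, 246, 242, 242, 242, 242, 242, 242, 242]
405 [90, 86, 88, 92, 90, 86, 90, 89, 89, 89, 91, 79, 63, 220, 255, 222, 215, 224, 165, 105, 106, 170, 220, 220, 231, 33, 153, 255, 245, 242, 242, 242, 242, 242]
```

View pics/seg.png

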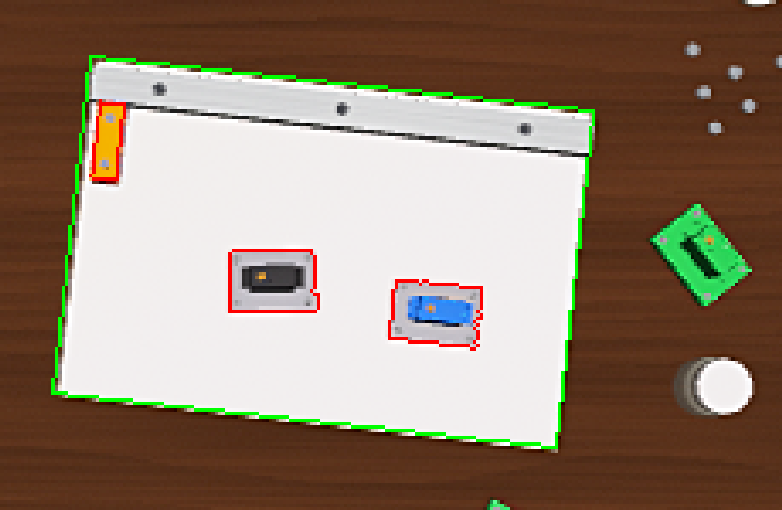

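```bash
cat >> h.py <<'E'
def fence(f):
    g=cv2.cvtColor(f["img"],cv2.COLOR_RGB2GRAY).astype(float);pts=[]
    for u in range(294,412):
        v0=133+(u-300)*0.111; vv=np.arange(int(v0)-3,int(v0)+4); w=np.clip(205-g[vv,u],0,None)
        if w.sum()>80: pts.append([u,(w*vv).sum()/w.sum()])
    P=cast(f,pts,.018)[:,:2]
    vx,vy,x0,y0=cv2.fitLine(P.astype(np.float32),cv2.DIST_HUBER,0,.001,.001).ravel()
    if vy<0: vx,vy=-vx,-vy
    ey=np.array([vx,vy]);ex=np.array([vy,-vx]);p=np.array([x0,y0])
    r=(P-p)@ex
    return p,ex,ey,r.std(),len(pts)
E
python3 - <<'E'
from h import *
f=manip.grab_frame("top");o=measure(f)
p,ex,ey,s,n=fence(f);print(p,ex,ey,"yaw",np.arctan2(-ex[1]*-1,ex[0]),s,n)
for k,z in(('stop',.028),('blue',.022),('black',.022)):
    P=cast(f,o[k].reshape(-1,2),z)[:,:2]
    c=np.array(cv2.minAreaRect((P*1000).astype(np.float32))[0])/1000
    Q=np.c_[(P-p)@ex,(P-p)@ey]*1000
    print(k,"centre along(ex: to fence, ey)",((c-p)@ex*1000).round(1),((c-p)@ey*1000).round(1),"ranges",Q.min(0).round(1),Q.max(0).round(1))
ob=cast(f,cv2.boxPoints(o['hull']),.008)[:,:2];print((np.c_[(ob-p)@ex,(ob-p)@ey]*1000).round(1))
# jar cap and blue via side view
hs=manip.grab_frame("side")
st=manip.state();print(R.from_matrix(rot(st['tool_rot'])).as_matrix().round(3))
E
```

```text
[ 0.6482264  -0.10971468] [ 0.99540824 -0.09572034] [0.09572034 0.99540824] yaw -0.09586711 0.0003273383779796251 118
stop centre along(ex: to fence, ey) -35.0 256.0 ranges [-69.5 243.9] [ -0.7 267.9]
blue centre along(ex: to fence, ey) -152.7 -44.4 ranges [-180.   -83.9] [-125.3   -4.9]
black centre along(ex: to fence, ey) -140.1 98.9 ranges [-170.9   58. ] [-109.9  139.8]
[[-259.8  278.7]
 [  40.8  280.7]
 [  40.2 -167.7]
 [-259.5 -164.7]]
[[ 0.288 -0.958 -0.   ]
 [-0.958 -0.288  0.   ]
 [-0.    -0.    -1.   ]]
```

Sizes agree with the specification: the board spans −260 to 40 mm about the fence face, the stop is centred at −35, and the feet measure about 79 x 55. Blue is at (−153, −44) and nearly square to the fence. I'll push it square to the fence first, then along the fence to the stop.

```bash
cat >> h.py <<'E'
P0=np.array([0.6482264,-0.10971468]);EX=np.array([0.99540824,-0.09572034]);EY=np.array([0.09572034,0.99540824])
def togo(X,Y,z,ang=None):
    s=manip.state();Rm=rot(s['tool_rot']);t=np.array(s['tool_pos'])
    w=np.r_[P0+X/1000*EX+Y/1000*EY,z]
    d=Rm.T@(w-t)*100
    q=t[:2]-P0
    print("F now",(q@EX*1000).round(1),(q@EY*1000).round(1),"z",t[2].round(4),"togo tool cm",d.round(2),"toolx in F deg",np.degrees(np.arctan2(Rm[:2,0]@EY,Rm[:2,0]@EX)).round(2),"F",np.round(s['contact_force'],1),"t",s['time'])
E
python3 -c "
from h import *
togo(-215,-44,.15)"; python3 -m crank '[[0,0,0,1],[0,0,0,1],[0,0,0,1],[0,0,0,0.7],[0,0,0,0]]' 0; python3 -c "
from h import *
togo(-215,-44,.15)"
```

```text
F now -419.5 -531.4 z 0.2311 togo tool cm [-37.39 -37.36   8.12] toolx in F deg -67.79 F [-0.5 -0.3  0.4] t 0.4
time: 0.82
tool_pos: [0.1798, -0.5985, 0.2313]
tool_rot: [0.0, -0.672, 0.74, 0.0]
contact_force: [-0.5, 0.3, 0.2]
gripper_width: 0.3
F now -419.5 -531.4 z 0.2313 togo tool cm [-48.76 -20.4    8.13] toolx in F deg -90.05 F [-0.5  0.3  0.2] t 0.8167
```

```bash
python3 -m crank '[[-3,-1.28,0,0],[-3,-1.28,0,0],[-3,-1.28,0,0],[-3,-1.28,0,0],[-3,-1.28,0,0],[-3,-1.28,0,0],[-3,-1.28,0,0],[-3,-1.28,0,0]]' ;python3 -m crank '[[-3,-1.28,0.5,0],[-3,-1.28,0.5,0],[-3,-1.28,0.5,0],[-3,-1.28,0.5,0],[-3,-1.28,0.5,0],[-3,-1.28,0.5,0],[-3,-1.28,0.5,0],[-3,-1.28,0.5,0],[0,0,0,0],[0,0,0,0]]'; python3 -c "
from h import *
togo(-215,-44,.012)
for n in ('wrist','side'):
  f=manip.grab_frame(n);cv2.imwrite(f'pics/{n}1.png',f['img'][:,:,::-1])"
```

```text
time: 1.48
tool_pos: [0.3051, -0.368, 0.2314]
tool_rot: [-0.0, -0.673, 0.739, -0.0]
contact_force: [-0.8, -0.2, -0.6]
gripper_width: -0.0
time: 2.32
tool_pos: [0.4297, -0.139, 0.191]
tool_rot: [-0.0, -0.674, 0.738, 0.0]
contact_force: [-0.1, -0.5, -0.1]
gripper_width: 0.002
F now -214.7 -50.0 z 0.191 togo tool cm [-0.6   0.02 17.9 ] toolx in F deg -89.69 F [-0.1 -0.5 -0.1] t 2.3167
```

View pics/wrist1.png

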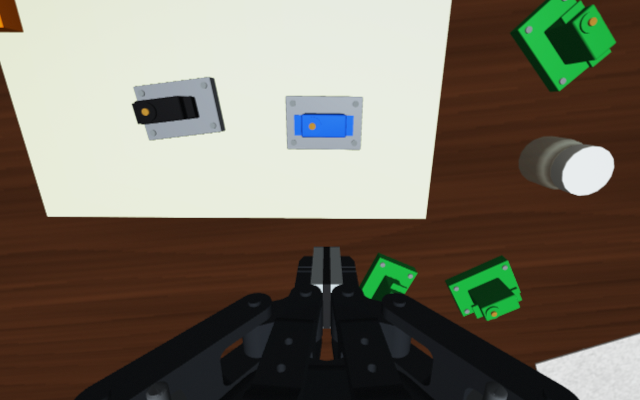

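View pics/side1.png

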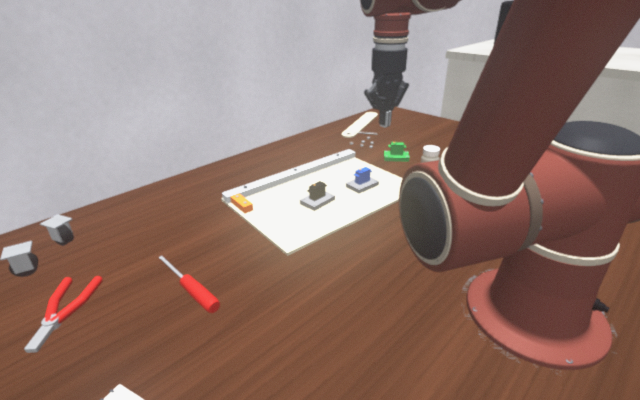

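The wrist view shows the blue foot, corners (286,96) to (362,150), square to the board with the shut fingers at (326,270) behind it. I'll cross-check its position in this view.

```bash
cat >> h.py <<'E'
def F(P): q=P[:,:2]-P0; return (np.c_[q@EX,q@EY]*1000)
def wristblue(f):
    hsv=cv2.cvtColor(f["img"],cv2.COLOR_RGB2HSV);H,S,V=cv2.split(hsv)
    bl=((H>95)&(H<125)&(S>120)).astype(np.uint8)
    c=big(bl); (u,v),_,_=cv2.minAreaRect(c)
    grey=(((V<215)&(V>110)&(S<30))|(bl>0)).astype(np.uint8)
    n,l,st,ce=cv2.connectedComponentsWithStats(grey)
    m=l==l[int(v),int(u)]
    P=cast(f,big(m).reshape(-1,2)+0.0,.022)
    r=cv2.minAreaRect(F(P).astype(np.float32));print("blue foot wrist F",np.round(r[0],1),np.round(r[1],1),round(r[2],2), cv2.boundingRect(big(m)))
    return r
E
python3 -c "
from h import *
f=manip.grab_frame('wrist');wristblue(f);togo(-215,-44,.012)"
```

```text
blue foot wrist F [-153.4  -46.9] [51.7 76.5] 0.08 (283, 96, 78, 54)
F now -214.8 -52.2 z 0.1916 togo tool cm [-0.83  0.02 17.96] toolx in F deg -90.0 F [-0.3  0.6 -0. ] t 2.4667
```

```bash
python3 -m crank '[[-0.6,0,3,0],[0,0,3,0],[0,0,3,0],[0,0,3,0],[0,0,2.5,0],[0,0,1.5,0],[0,0,0.8,0],[0,0,0.4,0],[0,0,0.4,0],[0,0,0,0]]' ;python3 -m crank '[[0,0,0.2,0],[0,0,0.2,0],[0,0,0.2,0],[0,0,0.2,0],[0,0,0.2,0],[0,0,0,0],[0,0,0,0]]'; python3 -c "
from h import *
togo(-192,-46,.014)
f=manip.grab_frame('wrist');cv2.imwrite('pics/wrist2.png',f['img'][:,:,::-1]);wristblue(f)"
```

```text
time: 3.3
tool_pos: [0.4305, -0.135, 0.0158]
tool_rot: [0.0, -0.672, 0.74, -0.0]
contact_force: [0.1, 0.5, 0.1]
gripper_width: -0.002
time: 3.88
tool_pos: [0.4306, -0.1346, 0.008]
tool_rot: [-0.0, -0.673, 0.74, 0.001]
contact_force: [-9.0, 4.0, 20.5]
gripper_width: -0.002
F now -214.2 -45.6 z 0.008 togo tool cm [ 0.05 -2.22 -0.61] toolx in F deg -89.95 F [-9.   4.  20.5] t 3.8833
blue foot wrist F [-159.   -46.9] [30.6 68.8] 0.05 (248, 129, 164, 71)
```

View pics/wrist2.png

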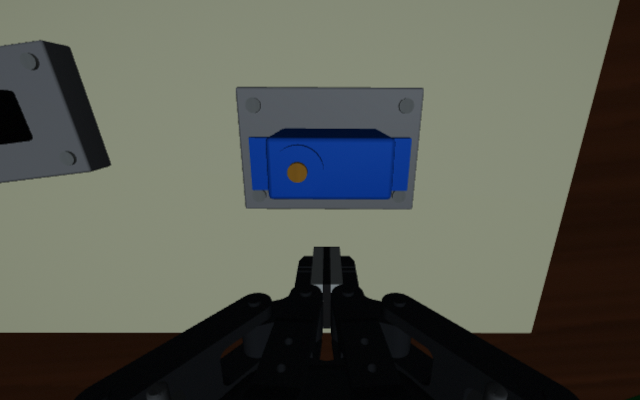

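The tips touched the bare board because I went about 1 cm too deep; the force is 20 N and nothing else was touched. I'll raise before pushing. The foot spans 237–422 px, centred on the fingers at 326.

```bash
python3 -m crank '[[0,0,-0.9,0],[0,0,0,0],[0,-0.5,0,0],[0,-0.5,0,0],[0,-0.5,0,0],[0,-0.4,0,0],[0,-0.4,0,0],[0,0,0,0]]'; python3 -m crank '[[0,-0.4,0,0],[0,-0.4,0,0],[0,-0.4,0,0],[0,-0.4,0,0],[0,-0.4,0,0],[0,-0.4,0,0],[0,-0.4,0,0],[0,-0.4,0,0],[0,0,0,0]]'; python3 -c "
from h import *
togo(-66,-46,.014)
f=manip.grab_frame('wrist');cv2.imwrite('pics/wrist3.png',f['img'][:,:,::-1])"
```

```text
time: 4.6
tool_pos: [0.4537, -0.1367, 0.0142]
tool_rot: [0.0, -0.673, 0.74, -0.0]
contact_force: [0.6, -0.3, 0.5]
gripper_width: 0.004
time: 5.35
tool_pos: [0.4859, -0.1398, 0.0146]
tool_rot: [0.0, -0.673, 0.74, -0.001]
contact_force: [-0.2, 0.3, 0.0]
gripper_width: -0.001
F now -158.7 -45.5 z 0.0146 togo tool cm [ 0.05 -9.27  0.07] toolx in F deg -89.98 F [-0.2  0.3  0. ] t 5.35
```

View pics/wrist3.png

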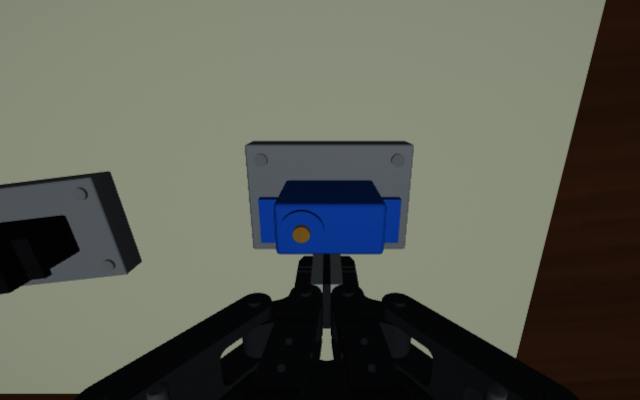

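Foot is square (246–413 px) and moving with the fingers. Continue.

```bash
python3 -m crank '[[0,-0.4,0,0],[0,-0.5,0,0],[0,-0.5,0,0],[0,-0.5,0,0],[0,-0.5,0,0],[0,-0.5,0,0],[0,-0.5,0,0],[0,-0.5,0,0],[0,-0.5,0,0],[0,-0.4,0,0]]'; python3 -m crank '[[0,-0.4,0,0],[0,-0.5,0,0],[0,-0.5,0,0],[0,-0.5,0,0],[0,-0.5,0,0],[0,-0.5,0,0],[0,-0.5,0,0],[0,-0.4,0,0],[0,0,0,0]]'; python3 -c "
from h import *
togo(-63,-46,.014)
f=manip.grab_frame('wrist');cv2.imwrite('pics/wrist4.png',f['img'][:,:,::-1])
f=manip.grab_frame('top');cv2.imwrite('pics/top4.png',cv2.resize(f['img'][100:250,250:480,::-1],None,fx=3.4,fy=3.4))"
```

```text
time: 6.23
tool_pos: [0.5333, -0.1443, 0.0143]
tool_rot: [0.0, -0.672, 0.74, -0.0]
contact_force: [-1.9, -0.4, -0.3]
gripper_width: -0.003
time: 6.98
tool_pos: [0.5716, -0.148, 0.0145]
tool_rot: [0.0, -0.672, 0.74, -0.001]
contact_force: [1.3, -0.3, 0.3]
gripper_width: -0.0
F now -72.6 -45.5 z 0.0145 togo tool cm [ 0.05 -0.96  0.06] toolx in F deg -89.99 F [ 1.3 -0.3  0.3] t 6.9833
```

View pics/wrist4.png

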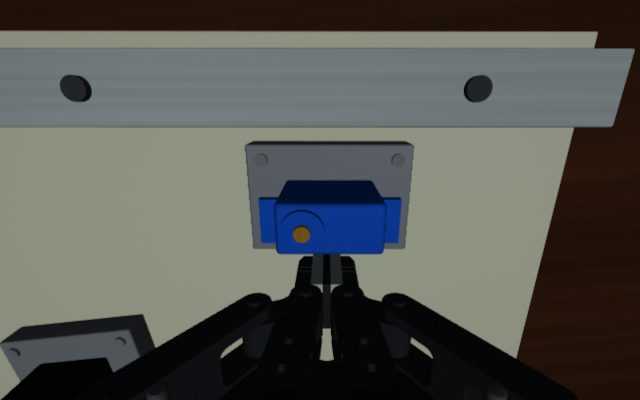

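View pics/top4.png

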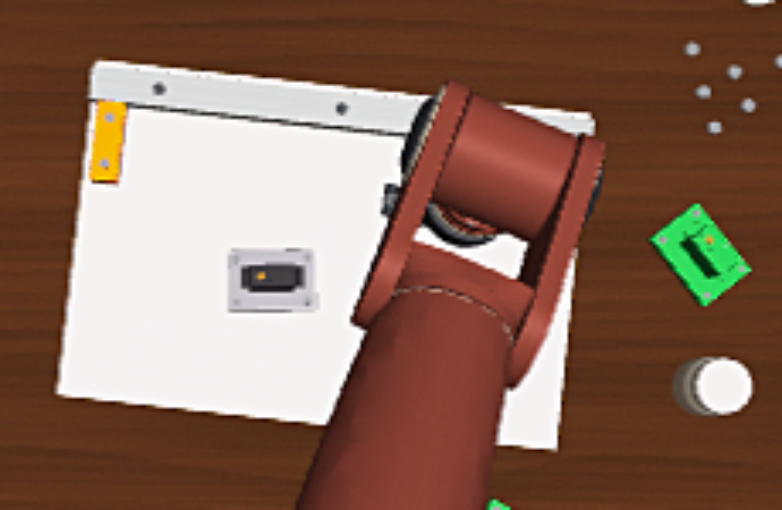

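The wrist view shows the foot's far edge (row 142) just short of the fence (row 127). I'll make a slow final press.

```bash
python3 -m crank '[[0,-0.2,0,0],[0,-0.2,0,0],[0,-0.2,0,0],[0,-0.2,0,0],[0,-0.1,0,0],[0,0,0,0]]'; python3 -m crank '[[0,-0.1,0,0],[0,-0.1,0,0],[0,0,0,0]]'; python3 -c "
from h import *
togo(-63,-46,.014)
f=manip.grab_frame('wrist');cv2.imwrite('pics/wrist5.png',f['img'][:,:,::-1])"
```

```text
time: 7.58
tool_pos: [0.5797, -0.1487, 0.0143]
tool_rot: [0.0, -0.673, 0.74, -0.0]
contact_force: [-0.4, -0.4, -0.4]
gripper_width: -0.002
time: 7.83
tool_pos: [0.5797, -0.1487, 0.0142]
tool_rot: [-0.002, -0.673, 0.74, 0.002]
contact_force: [-7.4, 0.7, 6.7]
gripper_width: 0.002
F now -64.4 -45.4 z 0.0142 togo tool cm [ 0.06 -0.14  0.02] toolx in F deg -89.97 F [-7.4  0.7  6.7] t 7.8333
```

View pics/wrist5.png

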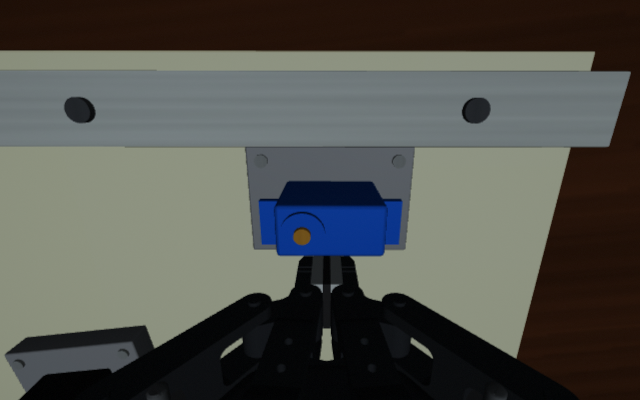

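Seated against the fence (foot edge and fence line coincide at row 147, 7 N). I'll back off, rise, and swing the tool a quarter turn behind the −y end.

```bash
python3 -m crank '[[0,0.5,0,0],[0,1,0,0],[0,1,-1,0],[0,0,-3,0],[0,0,-3,0],[0,0,-3,0],[2,0,-1,0],[3,0,0,-1],[3,0,0,-1],[0,0,0,-1]]'; python3 -m crank '[[0,0,0,-1],[0,0,0,-1],[0,0,0,-1],[0,0,0,-1],[0,0,0,-1],[0,0,0,-1],[0,0,0,-1],[0,0,0,-1],[0,0,0,-1],[0,0,0,-1]]';  python3 -m crank '[[0,0,0,-1],[0,0,0,-1],[0,0,0,0],[0,0,0,0]]'; python3 -c "
from h import *
togo(-25,-122,.014);print(manip.state()['joint_pos'])
f=manip.grab_frame('wrist');cv2.imwrite('pics/wrist6.png',f['img'][:,:,::-1])"
```

```text
time: 8.72
tool_pos: [0.5519, -0.2305, 0.1254]
tool_rot: [0.0, 0.781, -0.625, 0.002]
contact_force: [-0.6, 0.2, 0.9]
gripper_width: 0.001
time: 9.55
tool_pos: [0.5517, -0.2261, 0.1242]
tool_rot: [0.0, 0.989, -0.149, 0.0]
contact_force: [-0.4, 0.3, 0.9]
gripper_width: -0.002
time: 9.88
tool_pos: [0.5517, -0.2262, 0.1242]
tool_rot: [0.0, 0.999, -0.049, 0.0]
contact_force: [0.3, -1.1, 0.1]
gripper_width: 0.001
F now -84.9 -125.1 z 0.1242 togo tool cm [ 5.98 -0.33 11.03] toolx in F deg -0.14 F [ 0.3 -1.1  0.1] t 9.8833
[-5.13836066e-01  7.35740337e-02  1.77539132e+00  1.36884091e-04
  1.29216814e+00 -4.15493573e-01]
```

View pics/wrist6.png

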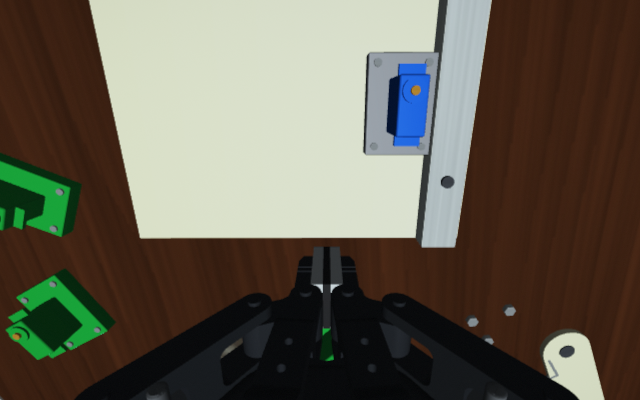

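Blue foot stays on the fence at (400,105) px. Now I move over 6 cm and go down 11 cm.

```bash
python3 -m crank '[[2,0,0,0],[2,0,0,0],[2,0,0,0],[0,0,2,0],[0,0,3,0],[0,0,2.5,0],[0,0,1.5,0],[0,0,1,0],[0,0,0.5,0],[0,0,0,0]]';  python3 -c "
from h import *
togo(-25,-122,.014)
f=manip.grab_frame('wrist');cv2.imwrite('pics/wrist7.png',f['img'][:,:,::-1])"
```

```text
time: 10.77
tool_pos: [0.6114, -0.2319, 0.0187]
tool_rot: [-0.0, 0.999, -0.048, -0.0]
contact_force: [-0.5, -0.6, 0.1]
gripper_width: 0.0
F now -24.9 -125.1 z 0.0187 togo tool cm [-0.01 -0.31  0.47] toolx in F deg -0.02 F [-0.5 -0.6  0.1] t 10.7667
```

View pics/wrist7.png

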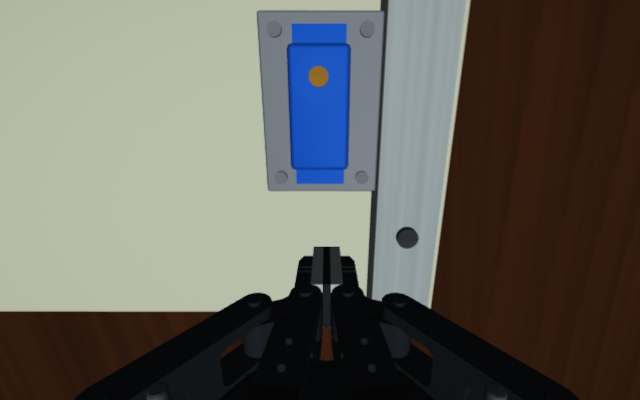

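Foot is flush with the fence and its end (268–375 px) faces the fingers (326). Push along the fence.

```bash
python3 -m crank '[[0,0,0.4,0],[0,-0.5,0,0],[0,-0.5,0,0],[0,-0.5,0,0],[0,-0.4,0,0],[0,-0.4,0,0],[0,-0.4,0,0],[0,-0.4,0,0],[0,-0.4,0,0],[0,-0.4,0,0]]'; python3 -m crank '[[0,-0.4,0,0],[0,-0.4,0,0],[0,-0.4,0,0],[0,-0.4,0,0],[0,-0.4,0,0],[0,-0.4,0,0],[0,-0.4,0,0],[0,-0.4,0,0],[0,-0.4,0,0]]'; python3 -c "
from h import *
togo(-25,155,.014)
f=manip.grab_frame('wrist');cv2.imwrite('pics/wrist8.png',f['img'][:,:,::-1])"
```

```text
time: 11.65
tool_pos: [0.6155, -0.1931, 0.0155]
tool_rot: [0.0, 0.999, -0.048, 0.0]
contact_force: [-0.4, -1.8, 0.4]
gripper_width: 0.002
time: 12.4
tool_pos: [0.619, -0.157, 0.0154]
tool_rot: [0.0, 0.999, -0.048, 0.0]
contact_force: [-0.5, -1.3, 1.4]
gripper_width: -0.0
F now -24.6 -49.9 z 0.0154 togo tool cm [ -0.04 -20.49   0.14] toolx in F deg 0.01 F [-0.5 -1.3  1.4] t 12.4
```

View pics/wrist8.png

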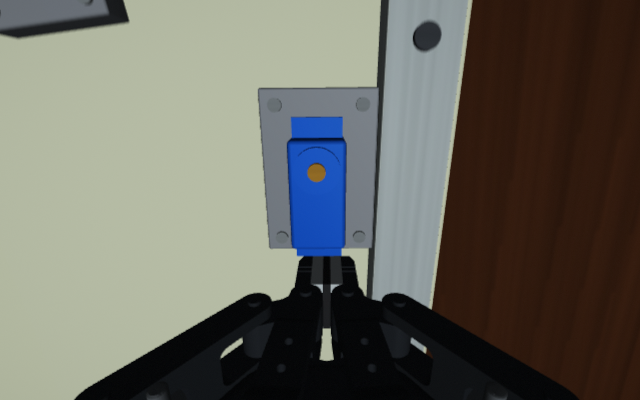

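```bash
python3 -m crank '[[0,-0.4,0,0],[0,-0.5,0,0],[0,-0.5,0,0],[0,-0.5,0,0],[0,-0.5,0,0],[0,-0.5,0,0],[0,-0.5,0,0],[0,-0.5,0,0],[0,-0.5,0,0],[0,-0.5,0,0]]'; python3 -m crank '[[0,-0.5,0,0],[0,-0.5,0,0],[0,-0.5,0,0],[0,-0.5,0,0],[0,-0.5,0,0],[0,-0.5,0,0],[0,-0.5,0,0],[0,-0.5,0,0],[0,-0.5,0,0],[0,-0.4,0,0]]';python3 -m crank '[[0,-0.5,0,0],[0,-0.5,0,0],[0,-0.5,0,0],[0,-0.5,0,0],[0,-0.5,0,0],[0,-0.5,0,0],[0,-0.5,0,0],[0,-0.5,0,0],[0,-0.5,0,0],[0,-0.4,0,0]]'; python3 -c "
from h import *
togo(-25,155,.014)
f=manip.grab_frame('wrist');cv2.imwrite('pics/wrist9.png',f['img'][:,:,::-1])"
```

```text
time: 13.28
tool_pos: [0.6236, -0.108, 0.0153]
tool_rot: [-0.0, 0.999, -0.048, -0.0]
contact_force: [-0.2, -2.0, 0.5]
gripper_width: -0.001
time: 14.12
tool_pos: [0.6283, -0.0592, 0.0153]
tool_rot: [-0.0, 0.999, -0.048, -0.0]
contact_force: [0.3, -2.0, 0.7]
gripper_width: -0.001
time: 14.95
tool_pos: [0.6329, -0.0104, 0.0153]
tool_rot: [-0.0, 0.999, -0.048, -0.0]
contact_force: [0.1, -1.8, 0.3]
gripper_width: -0.0
F now -24.7 97.4 z 0.0153 togo tool cm [-0.02 -5.76  0.13] toolx in F deg 0.02 F [ 0.1 -1.8  0.3] t 14.95
```

View pics/wrist9.png

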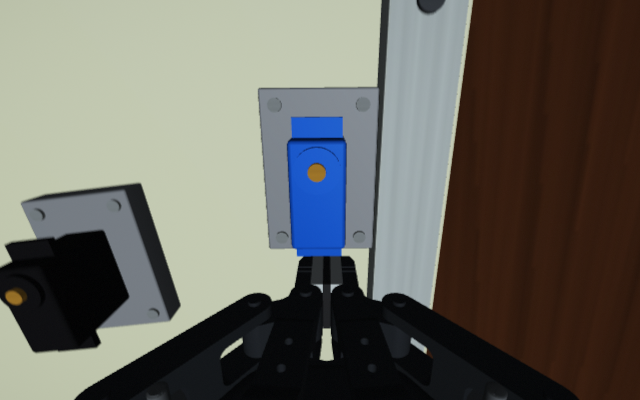

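Still flush, black servo untouched. About 57 mm remain.

```bash
python3 -m crank '[[0,-0.5,0,0],[0,-0.5,0,0],[0,-0.5,0,0],[0,-0.5,0,0],[0,-0.5,0,0],[0,-0.5,0,0],[0,-0.5,0,0],[0,-0.5,0,0],[0,-0.4,0,0],[0,-0.2,0,0]]'; python3 -m crank '[[0,-0.2,0,0],[0,-0.2,0,0],[0,-0.2,0,0],[0,0,0,0]]'; python3 -c "
from h import *
togo(-25,155,.014)
f=manip.grab_frame('wrist');cv2.imwrite('pics/wrist10.png',f['img'][:,:,::-1])"
```

```text
time: 15.83
tool_pos: [0.6373, 0.0355, 0.0153]
tool_rot: [-0.0, 0.999, -0.048, -0.0]
contact_force: [-0.5, -0.5, 0.7]
gripper_width: -0.003
time: 16.17
tool_pos: [0.6379, 0.0412, 0.0153]
tool_rot: [-0.0, 0.999, -0.048, -0.0]
contact_force: [0.2, -0.1, 0.0]
gripper_width: -0.0
F now -24.7 149.2 z 0.0153 togo tool cm [-0.03 -0.58  0.13] toolx in F deg 0.01 F [ 0.2 -0.1  0. ] t 16.1667
```

View pics/wrist10.png

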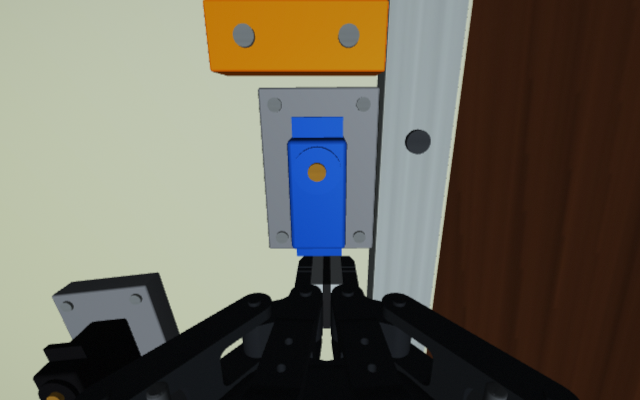

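The gap to the stop is rows 75–88, about 6 mm. Slow press.

```bash
python3 -m crank '[[0,-0.2,0,0],[0,-0.2,0,0],[0,-0.1,0,0],[0,0,0,0]]'; python3 -m crank '[[0,-0.1,0,0],[0,-0.1,0,0],[0,0,0,0]]';python3 -m crank '[[0,-0.1,0,0],[0,0,0,0]]'; python3 -c "
from h import *
togo(-25,155,.014)
f=manip.grab_frame('wrist');cv2.imwrite('pics/wrist11.png',f['img'][:,:,::-1])"
```

```text
time: 16.55
tool_pos: [0.6383, 0.046, 0.0152]
tool_rot: [-0.0, 0.999, -0.048, -0.0]
contact_force: [-0.4, 0.2, 0.3]
gripper_width: -0.002
time: 16.8
tool_pos: [0.6383, 0.0467, 0.0153]
tool_rot: [0.001, 0.999, -0.048, -0.0]
contact_force: [-1.6, -5.7, 0.8]
gripper_width: 0.003
time: 16.97
tool_pos: [0.6383, 0.0468, 0.0153]
tool_rot: [0.002, 0.999, -0.048, -0.001]
contact_force: [-2.1, -7.8, 0.8]
gripper_width: -0.003
F now -24.8 154.8 z 0.0153 togo tool cm [-0.02 -0.02  0.13] toolx in F deg 0.04 F [-2.1 -7.8  0.8] t 16.9667
```

View pics/wrist11.png

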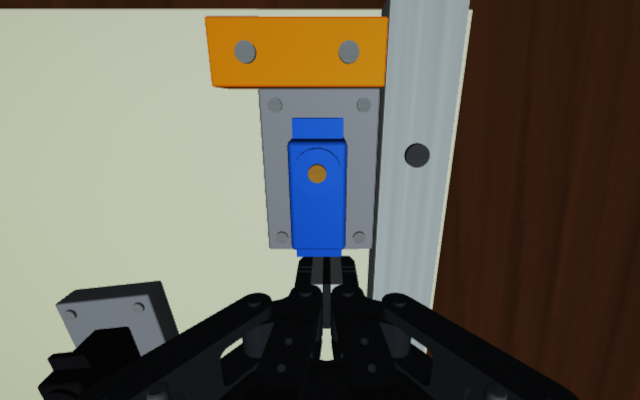

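Stalled at 154.8 mm (predicted 155) with 8 N against the stop, with foot and stop meeting at row 88. I'll retreat and check from above.

```bash
python3 -m crank '[[0,0.3,0,0],[0,1,0,0],[0,2,0,0],[0,0,-2,0],[0,0,-3,0],[0,0,-3,0],[0,0,-3,0],[0,2,-3,0],[0,3,0,0],[0,3,0,0]]'; python3 -m crank '[[0,3,0,0],[0,3,0,0],[0,3,0,0],[0,3,0,0],[0,3,0,0],[0,3,0,0],[0,3,0,0],[0,3,0,0],[0,2,0,0],[0,0,0,0]]'; python3 - <<'E'
from h import *
f=manip.grab_frame('top');cv2.imwrite('pics/top12.png',cv2.resize(f['img'][100:250,250:480,::-1],None,fx=3.4,fy=3.4,interpolation=cv2.INTER_CUBIC))
cv2.imwrite('pics/top12f.png',f['img'][:,:,::-1])
im=f['img'];H,S,V=cv2.split(cv2.cvtColor(im,cv2.COLOR_RGB2HSV))
roi=np.zeros(V.shape,bool);roi[100:250,255:435]=1
m=cv2.minAreaRect(big((H>95)&(H<120)&(S>120)&roi));print("blue motor px",m,F(cast(f,[m[0]],.055)))
o=measure(f)
if 'black' in o:
  print('black',cv2.minAreaRect(F(cast(f,o['black'].reshape(-1,2),.022)).astype(np.float32)))
f=manip.grab_frame('side');cv2.imwrite('pics/side12.png',cv2.resize(f['img'][140:250,215:425,::-1],None,fx=3.7,fy=3.7,interpolation=cv2.INTER_CUBIC))
togo(0,0,.1)
E
```

```text
time: 17.85
tool_pos: [0.6298, -0.0645, 0.1593]
tool_rot: [0.0, 0.999, -0.047, 0.003]
contact_force: [-0.2, 0.2, -1.7]
gripper_width: -0.004
time: 18.68
tool_pos: [0.6021, -0.3267, 0.1553]
tool_rot: [0.001, 0.999, -0.05, 0.0]
contact_force: [-0.0, 0.5, 0.6]
gripper_width: -0.003
blue motor px ((297.93292236328125, 139.10366821289062), (18.442068099975586, 8.61366081237793), 6.34019136428833) [[-29.57695486 205.082538  ]]
black ((-140.0506591796875, 98.89103698730469), (53.46561813354492, 76.95841979980469), 6.357475280761719)
F now -24.9 -216.8 z 0.1551 togo tool cm [  2.46 -21.68   5.53] toolx in F deg -0.08 F [0.2 0.2 0.1] t 18.7833
```

View pics/top12f.png

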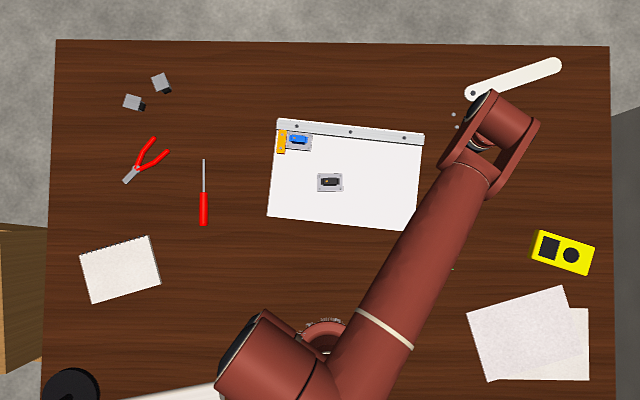

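View pics/top12.png

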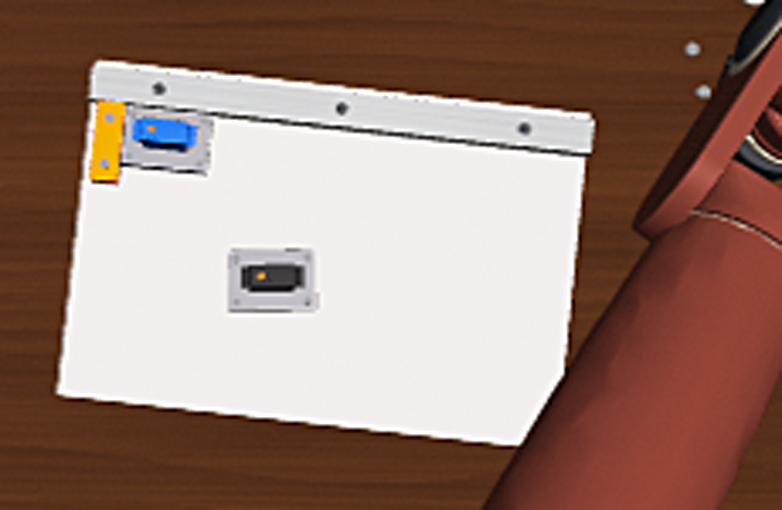

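View pics/side12.png

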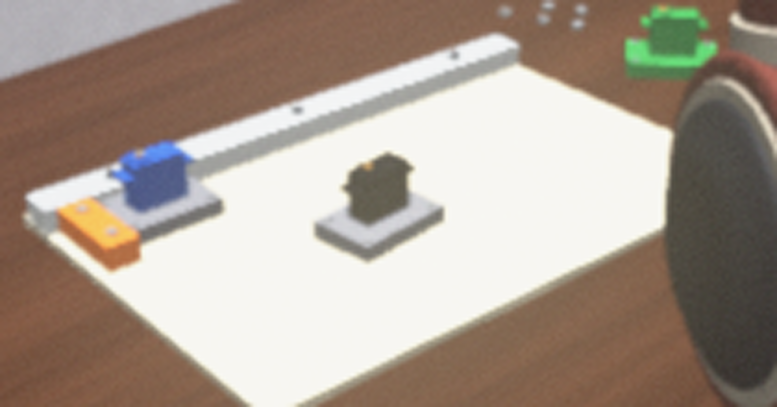

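Top view: the blue foot sits in the corner at (298,139) px, with its motor angle 6.3° equal to the fence's. Black is unchanged at (−140.1, 98.9), and the arm is clear. The motor X reading of −29.6 (expected −26) includes the motor's visible side wall, so I'll check the foot's near edge directly.

```bash
python3 - <<'E'
from h import *
f=manip.grab_frame('top');g=cv2.cvtColor(f['img'],cv2.COLOR_RGB2GRAY).astype(int)
for u in range(289,312,3):
    print(u,g[128:156,u].tolist())
# predicted pixels for seated foot edges at z .022/.008, X=-52 and Y=167.5,243.5
W=lambda X,Y,z: np.r_[P0+X/1000*EX+Y/1000*EY,z]
for X,Y in((-52,167.5),(-52,243.5),(0,167.5)):
    for z in(.022,.008): print(X,Y,z,proj(f,W(X,Y,z)).round(1))
for v in(134,138,142,146,149): print(v,g[v,304:318].tolist())
E
```

```text
289 [215, 225, 121, 154, 180, 161, 154, 163, 147, 126, 128, 128, 102, 166, 195, 188, 187, 188, 192, 197, 97, 210, 250, 241, 239, 240, 239, 240]
292 [210, 222, 194, 83, 195, 193, 130, 113, 125, 125, 118, 122, 131, 11, 4, 144, 198, 191, 188, 191, 224, 55, 255, 244, 240, 239, 240, 240]
295 [223, 220, 232, 26, 207, 193, 160, 114, 113, 137, 133, 118, 105, 79, 11, 55, 209, 192, 188, 191, 223, 0, 255, 246, 240, 240, 240, 240]
298 [221, 215, 228, 117, 152, 192, 196, 127, 112, 117, 117, 119, 124, 140, 5, 7, 205, 195, 188, 192, 199, 77, 211, 250, 242, 240, 239, 240]
301 [216, 208, 224, 199, 83, 198, 198, 131, 112, 118, 118, 121, 122, 147, 11, 9, 154, 203, 192, 189, 190, 222, 116, 255, 243, 240, 240, 240]
304 [218, 210, 220, 235, 18, 207, 194, 163, 125, 103, 125, 121, 121, 124, 57, 48, 82, 203, 191, 190, 192, 221, 35, 255, 245, 240, 239, 240]
307 [218, 213, 215, 230, 111, 205, 189, 190, 198, 119, 145, 125, 156, 155, 167, 196, 192, 190, 191, 189, 180, 201, 65, 211, 248, 241, 240, 239]
310 [218, 218, 209, 225, 201, 95, 192, 161, 177, 190, 194, 191, 188, 193, 174, 190, 177, 168, 181, 177, 204, 202, 196, 167, 246, 241, 240, 239]
-52 167.5 0.022 [[310.3 150.1]]
-52 167.5 0.008 [[310.4 150.9]]
-52 243.5 0.022 [[284.9 147.3]]
-52 243.5 0.008 [[285.3 148.1]]
0 167.5 0.022 [[312.3 132.9]]
0 167.5 0.008 [[312.4 133.8]]
134 [194, 191, 188, 189, 189, 186, 192, 202, 215, 216, 148, 97, 97, 83]
138 [125, 85, 117, 145, 198, 189, 194, 194, 177, 248, 241, 240, 240, 240]
142 [57, 99, 128, 167, 193, 189, 174, 175, 247, 241, 240, 239, 240, 240]
146 [191, 191, 191, 191, 192, 193, 181, 187, 249, 242, 240, 240, 239, 239]
149 [221, 204, 205, 201, 192, 200, 202, 217, 243, 240, 239, 239, 240, 239]
```

The foot's near edge (row 149–150) and end edge (column ≈311) match the fully seated prediction to within about 0.5 px (≈1.5 mm). Handing in.

```bash
python3 -c "
from plant import manip
print(manip.job_done(), manip.state()['time'])"
```

```text
the job is handed in; nothing more can be done
the job is handed in; nothing more can be done
```

I pushed the blue servo with the shut fingertips, first square to the fence and then along it to the stop block. I then backed the hand off and handed the job in at about 19 s. No verdict was reported.

**Last checks**
- **Seating:** contact forces were 7 N at the fence and 8 N at the stop, and the hand stalled at 154.8 mm where 155 was predicted. From above, the foot's edges match the fully seated position within about 0.5 px (≈1.5 mm).
- **Angle:** the motor lies parallel to the fence, both at 6.3° in the picture.
- **Black servo:** it measures the same as at the start.
- **Screwdriver:** it looks unmoved in the top view, but I didn't measure it.
- **Hand:** it is well clear, with no force reading.

**What failed or disagreed**
- **Board contact:** during the first descent I pressed the tips onto the bare board at about 20 N, then raised them before going on.
- **Motor position:** the colour blob put the motor 3.6 mm further from the fence than expected. I put this down to its visible side wall; the foot's edges did not show it.
- **Jar:** the arm hid it in the final view. Straight-line paths kept the hand high or on the far side, so I don't expect it moved.

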